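Find the tired gearbox mount and push its tag down

TASK

Three gearbox spring mounts stand in a row on the test plate: with the fingertips, press each mount's round cap well down, one after another from the robot's left to its right, to feel which is the softest. Then push the softest mount's tag all the way down into its holder, leave the other two tags up, and finish clear of everything. Only press and push; do not pick up or shift the gear, bearing, grease jar or screwdriver lying around.

Things in the scene. Friction and masses are not known exactly. Their poses are not given: they have to be found in the camera images.
- plate: fixed aluminium plate 170 x 420 x 12 mm carrying the three mounts; origin under its centre, z up, y along the row of mounts towards the left one (robot's left, +y), x from each cap towards its tag, away from the robot. The mounts look alike, 125 mm apart, and differ only in spring stiffness; which stands where is dealt afresh each time.
- cap_left (a point): centre of the top face of the cap of the mount at the robot's left, +y, as it stands unpressed, 72 mm above the bench. The point is fixed to the plate (same axes): it does not sink with the cap. The cap is a plain steel disc 46 mm across, 9 mm thick, on a coil spring; it sinks straight down up to 14 mm and springs back.
- tag_left (a point): centre of the top of the left mount's tag while still up, 68 mm above the bench, 58 mm beyond its cap's centre along the plate's x. Fixed to the plate: does not sink. The tag is an aluminium T-shaped tab, top 14 (x) by 28 mm (y), in a black holder 20 x 38 mm, 48 mm high. It slides down 16 mm against 3 N friction and stays; fully down its top is at 52 mm, its head on the holder.
- cap_middle (a point): centre of the top face of the cap of the mount in the middle, as it stands unpressed, 72 mm above the bench. The point is fixed to the plate (same axes): it does not sink with the cap. The cap is a plain steel disc 46 mm across, 9 mm thick, on a coil spring; it sinks straight down up to 14 mm and springs back.
- tag_middle (a point): centre of the top of the middle mount's tag while still up, 68 mm above the bench, 58 mm beyond its cap's centre along the plate's x. Fixed to the plate: does not sink. The tag is an aluminium T-shaped tab, top 14 (x) by 28 mm (y), in a black holder 20 x 38 mm, 48 mm high. It slides down 16 mm against 3 N friction and stays; fully down its top is at 52 mm, its head on the holder.
- cap_right (a point): centre of the top face of the cap of the mount at the robot's right, -y, as it stands unpressed, 72 mm above the bench. The point is fixed to the plate (same axes): it does not sink with the cap. The cap is a plain steel disc 46 mm across, 9 mm thick, on a coil spring; it sinks straight down up to 14 mm and springs back.
- tag_right (a point): centre of the top of the right mount's tag while still up, 68 mm above the bench, 58 mm beyond its cap's centre along the plate's x. Fixed to the plate: does not sink. The tag is an aluminium T-shaped tab, top 14 (x) by 28 mm (y), in a black holder 20 x 38 mm, 48 mm high. It slides down 16 mm against 3 N friction and stays; fully down its top is at 52 mm, its head on the holder.
- pad_a (a joint): how far the cap of mount a is pressed down, m: 0 up, 0.014 fully down. Letters do not tell where a mount stands: a, b, c are dealt at random to left, middle, right. The force starts near 1 N for all three and rises with depth; at 8 mm the softest takes about 3 N, the others about 6 and 10 N; fully down about 4, 9 and 16 N.
- tag_a (a joint): how far the tag of mount a (the same mount as pad_a) is pushed down, m: 0 up, 0.016 fully down.
- pad_b (a joint): how far the cap of mount b is pressed down, m: 0 up, 0.014 fully down. Letters do not tell where a mount stands: a, b, c are dealt at random to left, middle, right. The force starts near 1 N for all three and rises with depth; at 8 mm the softest takes about 3 N, the others about 6 and 10 N; fully down about 4, 9 and 16 N.
- tag_b (a joint): how far the tag of mount b (the same mount as pad_b) is pushed down, m: 0 up, 0.016 fully down.
- pad_c (a joint): how far the cap of mount c is pressed down, m: 0 up, 0.014 fully down. Letters do not tell where a mount stands: a, b, c are dealt at random to left, middle, right. The force starts near 1 N for all three and rises with depth; at 8 mm the softest takes about 3 N, the others about 6 and 10 N; fully down about 4, 9 and 16 N.
- tag_c (a joint): how far the tag of mount c (the same mount as pad_c) is pushed down, m: 0 up, 0.016 fully down.
- gear: loose steel gear lying flat, 67 mm across, 32 mm high with its hub; origin at the centre of its underside. Bystander.
- bearing: loose steel bearing ring lying flat, 62 mm across, 30 mm bore, 16 mm high; origin at the centre of its underside. Bystander.
- grease: loose white jar with a black lid, 56 mm across, 65 mm high; origin at the centre of its underside. Bystander.
- driver: loose screwdriver with a black handle, lying on the bench; origin on its underside, x along it from handle to tip. Bystander.

How it is judged (in metres and radians):
On the way, in this order (a step that is already met when the one before it is completed fails the run):
1. the left cap is pressed down by more than 5 mm with the fingers (horizontal distance between the grasp point and cap_left below 0.05 m and value of joint any of pad_a, pad_b, pad_c above 0.005 m), for 0.1 s.
2. the middle cap is pressed down by more than 5 mm with the fingers (horizontal distance between the grasp point and cap_middle below 0.05 m and value of joint any of pad_a, pad_b, pad_c above 0.005 m), for 0.1 s.
3. the right cap is pressed down by more than 5 mm with the fingers (horizontal distance between the grasp point and cap_right below 0.05 m and value of joint any of pad_a, pad_b, pad_c above 0.005 m), for 0.1 s.
4. then the tag of the softest mount is pushed down (value of joint tag_b above 0.0125 m), for 0.1 s.
At the end, for the whole second after the job is handed in: The softest mount's tag is down by at least 12.5 of its 16 mm, the other two tags are within 4 mm of fully up, all three caps have sprung back up (within 2 mm), and the gear, bearing, jar and screwdriver are within 25 mm of where they were (value of joint tag_b above 0.0125 m and value of joint each of tag_a, tag_c below 0.004 m and value of joint each of pad_a, pad_b, pad_c below 0.002 m and distance of each of gear, bearing, grease, driver from where it was at the start of the episode below 0.025 m); the robot touches nothing.
It fails at once if the tag of a mount that is not the softest is pushed down by more than 4 mm (value of joint any of tag_a, tag_c above 0.004 m).
It fails at once if the gear, bearing, grease jar or screwdriver is lifted, carried or shoved by more than 25 mm (distance of any of gear, bearing, grease, driver from where it was at the start of the episode above 0.025 m).
It fails at once if the jar is tipped over (angle between grease's own z axis and vertical above 0.5 rad).
It also fails if it takes over 54 s, if anything falls off the work surface, if the arm or the gripper's body presses on something with over 40 N, if the wrist force passes 120 N, or if a joint passes its speed limit or range.

ROBOT

A 7-joint arm with a two-finger parallel gripper is mounted at the origin on the work surface. World frame = base frame: x ahead of the robot, y to its left, z up, the work surface at z = 0. Lengths are in mm, angles in rad, forces in N, time in s.
With the tool pointing down it reaches from about 425 to 825 mm from the base axis. Payload 3.6 kg.
Tool frame: the origin (TCP) lies at the very end of the fingers, on their centre line; the grasp point (between the pads) lies 19 mm behind it; z points along the fingers, y is the line along which they close (so a half turn about z gives the same grasp; the last joint's range is limited). The gripper opens to 93 mm and grips with 3 to 60 N. Pads are 15 mm wide; open, the fingers measure 128 mm over their backs; the gripper's body (75 mm by 188 mm) begins 65 mm behind the grasp point.
Start: joints at [-1.345, 0.615, -0.013, 1.423, 0.008, 1.103, -0.04], TCP at [162.543, 629.318, 218.64] pointing down, gripper open.
Joint ranges: [-3.12, 3.12], [-0.3, 2.06], [-1.34, 1.32], [0.26, 2.42], [-1.36, 4.5], [0.01, 1.98], [-2.84, 2.84]. Speed limits (rad/s): [2.79, 2.79, 3.14, 3.14, 3.14, 3.14, 3.14].

INTERFACE

Orientations are given as a rotation vector (axis times angle).
In Python, from rig import robot gives the robot as it stands.
- The arm moves only by the tool move_arm, never from a script. Its argument "steps" is a list of rows, each a list of 6 numbers: the shift along the tool's x, y, z in mm, then the turn, a rotation vector about the tool's x, y, z in rad. A call has 1 to 12 rows; each row is the pose to reach, as a shift and turn from the pose commanded when the call began, along the tool's axes at that moment; what a row does not reach only later rows make up. A row lasts 1/8 s, in which the tool goes at most 62.5 mm and 10.7 degrees, less where a joint would pass 70% of its speed; a pose out of reach is approached as far as the arm can. A call with a gripper value outside its range is refused whole. "jaw" is the closure, from 0 (fully open) to 1 (shut), set as the call begins (left out, the last holds). The fingers move at their own pace and stop on an object; the grip force is fixed at half the most. Time passes only in rows, so rows that repeat a pose let the fingers close. It gives the time, the measured TCP pose, the force, the opening and the grip force at its end, in the units of the state.
- robot.state(): the state, without advancing time (a new reading comes with each control period).
- robot.capture(name): name is "side" or "top" or "wrist"; returns (picture, depth): 400x640x3 uint8, blue, green, red; 400x640 float32, mm along the optical axis (not along the pixel's ray), 0 where there is no reading.
- robot.calibration(name): a dict with "fx", "fy", "cx", "cy" (pixels), "eye" and "orientation" of the camera in the world. Camera axes: x right, y up, looking along -z (the intrinsics and any distortion apply to the point x, -y, -z); pixel columns grow to the right and rows downward; lengths in mm; the calibration is good to about 2 mm. A picture is of the moment at which its call begins: read the wrist's pose just before it. calibration takes no time and is no camera call; for the wrist camera it gives the pose at the moment of the call.
- robot.hand_in(): hands the job in; it is judged then, once.
The state is a dict: "clock": time; "qpos": joint angles; "joint_velocities": joint speeds; "joint_torque": joint torques, N m; "position": TCP position; "ee_rot": TCP orientation; "force": force on the tool from outside, world axes, zero at the start; "wrist_torque": the same for the moment, N m; "gripper_width": finger opening in mm; "grip_force": force on a finger pad.
Only numpy, scipy, OpenCV 4.12 (cv2) and the standard library are available. Lean on these libraries where they do the work, as an engineer would, in place of code of your own. Each camera call takes 0.05 s, during which the arm holds its last target. There are 200 camera calls.

## Working session

There is one attempt and no reset: what is moved stays moved. The work goes in short steps, Python scripts to look and compute and a tool call to move; the robot and the scene stay as the last step left them, time stands still between calls to the robot, and variables do not carry over. Pictures are saved under pics/ and viewed, at most 10 in all, crops included, and the job is handed in when it is done.

Besides the shell and the picture viewer there is one more tool, called after "Emit:" as a command line: name --pt "numbers of a row" for each row, then --argument value for the rest. move_arm: Moves the arm, as the interface text tells. Its arguments: {"type":"object","properties":{"steps":{"type":"array","items":{"type":"array","items":{"type":"number"}}},"jaw":{"type":"number"}},"required":["steps"]}

```bash
mkdir -p pics; ls
cat > h.py <<'E'
import numpy as np, cv2
from scipy.spatial.transform import Rotation as R
from rig import robot
def rot(o):
    o=np.array(o,float)
    return o if o.shape==(3,3) else (R.from_quat(o) if o.size==4 else R.from_rotvec(o)).as_matrix()
def world(u,v,d,c):
    p=np.stack([(u-c['cx'])/c['fx']*d,-(v-c['cy'])/c['fy']*d,-d*np.ones_like(u,dtype=float)],-1)
    return p@rot(c['orientation']).T+np.array(c['eye'])
E
python3 - <<'E'
from h import *
s=robot.state();print({k:np.round(v,3) for k,v in s.items()})
for n in('top','side'):
    c=robot.calibration(n);print(n,c)
    im,d=robot.capture(n);cv2.imwrite(f'pics/{n}0.png',im);np.save(f'{n}0.npy',d)
E
```

```text
pics
{'clock': np.float64(0.0), 'qpos': array([-1.345,  0.616, -0.013,  1.425,  0.008,  1.103, -0.04 ]), 'joint_velocities': array([-0.   , -0.001, -0.   , -0.   , -0.001,  0.001, -0.002]), 'joint_torque': array([ 1.0000e-03, -4.5894e+01,  2.0900e-01, -1.6574e+01, -6.1000e-02,
        2.1000e-02,  0.0000e+00]), 'position': array([162.375, 628.567, 217.503]), 'ee_rot': array([-0.396, -3.116,  0.004]), 'force': array([ 0.136, -0.507,  0.251]), 'wrist_torque': array([-0.04, -0.05, -0.02]), 'grip_force': np.float64(0.0), 'gripper_width': np.float64(93.008)}
top {'fx': 416.120739380769, 'fy': 416.120739380769, 'cx': 322.7429898616722, 'cy': 198.21561567822087, 'eye': array([ 517.26793773,   35.04277854, 1303.4218246 ]), 'orientation': array([ 0.0425315 , -0.0569962 , -1.57505412])}
side {'fx': 497.4231442118275, 'fy': 497.4231442118275, 'cx': 322.19057869109514, 'cy': 204.10725319651044, 'eye': array([ 483.09759564,  919.24618963, 1005.09235827]), 'orientation': array([ 0.05631483, -1.15182283, -2.82967124])}
```

View pics/top0.png

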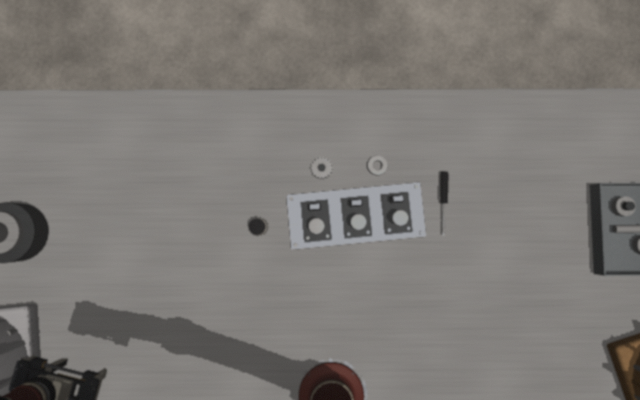

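View pics/side0.png

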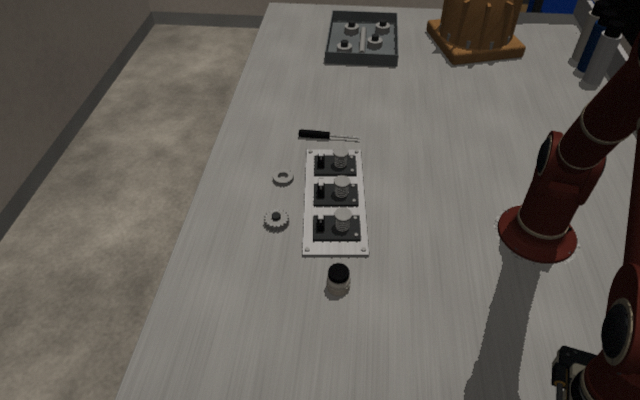

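The top view shows the plate with caps near (317,226), (359,222) and (401,218), and the tags about 20 px above each. The jar is at (257,226), the gear at (321,168), the bearing at (377,165) and the driver at x≈443. The side view shows the same row, with the left mount nearest that camera.

Run:
```python
from h import *
im={n:cv2.imread(f'pics/{n}0.png') for n in('top','side')}
V,U=np.mgrid[:400,:640].astype(float)
for n,box in(('top',(280,180,430,250)),('side',(300,140,375,260))):
    c=robot.calibration(n);d=np.load(n+'0.npy');P=world(U,V,d,c)
    x0,y0,x1,y1=box;m=np.zeros(d.shape,bool);m[y0:y1,x0:x1]=1
    m&=(P[...,2]>60)&(P[...,2]<85)&(d>0)
    k,l,st,ce=cv2.connectedComponentsWithStats(m.astype(np.uint8))
    for i in range(1,k):
        if st[i,4]>8:
            q=P[l==i];print(n,st[i,4],ce[i].round(1),np.median(q,0).round(1),((q.max(0)+q.min(0))/2).round(1),np.ptp(q,axis=0).round(0))
# plate corners from top
c=robot.calibration('top');d=np.load('top0.npy');P=world(U,V,d,c)
m=(P[...,2]>8)&(P[...,2]<85)&(U>270)&(U<435)&(V>178)&(V<255)&(d>0)
k,l,st,ce=cv2.connectedComponentsWithStats(m.astype(np.uint8));i=1+st[1:,4].argmax()
print(cv2.minAreaRect(P[l==i][:,:2].astype(np.float32)),st[i])
```

```text
top 46 [397.7 198.3] [ 594.9 -200.4   69.8] [ 593.6 -198.8   69.5] [15. 28. 11.]
top 43 [356.  202.2] [583.7 -75.3  69.7] [582.4 -73.9  68.1] [15. 27. 12.]
top 43 [314.1 206.3] [572.3  49.5  70.1] [571.   49.6  70. ] [15. 24. 10.]
top 189 [399.7 217.8] [ 535.6 -203.9   73.7] [ 537.  -204.4   72.4] [44. 44. 16.]
top 185 [357.9 221.8] [524.4 -80.   73.8] [524.4 -80.3  72.9] [41. 42. 16.]
top 185 [315.8 225.9] [513.2  43.9  73.4] [513.2  43.8  74.4] [41. 41. 13.]
side 154 [340.9 152.6] [ 535.3 -201.    72.1] [ 536.  -205.1   69.2] [44. 52. 17.]
side 36 [321.  153.1] [ 592.6 -196.3   69. ] [ 593.  -197.9   67. ] [14. 30. 13.]
side 179 [341.8 181.9] [524.4 -76.2  72.6] [523.9 -79.5  69.3] [45. 51. 18.]
side 37 [321.  182.2] [581.3 -73.2  68.3] [581.4 -75.8  67.3] [13. 30. 11.]
side 210 [343. 215.] [512.8  47.4  72.5] [512.9  45.4  71.3] [42. 47. 15.]
side 51 [320.5 215.2] [570.7  50.2  68.9] [570.6  49.5  69.2] [15. 29.  8.]
((545.6898193359375, -78.39859008789062), (173.57493591308594, 424.35980224609375), 5.123297691345215) [ 286  183  140   67 7349]
```

```bash
cat >> h.py <<'E'
YAW=0.0901
X=np.array([np.cos(YAW),np.sin(YAW),0])
CAP=dict(L=np.array([513.,45,73]),M=np.array([524.4,-79.5,73]),R=np.array([535.7,-203.5,73]))
def shift(target,pos=None,rv=None):
    s=robot.state();p=s['position'] if pos is None else np.array(pos);Rm=rot(s['ee_rot'] if rv is None else rv)
    y=np.array([-X[1],X[0],0]);y=y*np.sign(y@Rm[:,1]);z=np.array([0,0,-1.]);G=np.stack([np.cross(y,z),y,z],1)
    print('shift',(Rm.T@(np.array(target)-p)).round(1),'turn',R.from_matrix(Rm.T@G).as_rotvec().round(4),'tool axes',Rm.round(3).tolist())
E
python3 - <<'E'
from h import *
shift(CAP['L']+[0,0,67],[162.543,629.318,218.64])
E
```

```text
shift [-485.4 -477.9   79.7] turn [-0.0022 -0.0004 -0.3428] tool axes [[-0.968, 0.25, -0.001], [0.25, 0.968, -0.002], [-0.0, -0.002, -1.0]]
```

Emit:
move_arm --pt "-45 -44 5 0 0 -0.03" --pt "-90 -88 10 0 0 -0.06" --pt "-135 -132 20 0 0 -0.09" --pt "-180 -176 30 0 0 -0.12" --pt "-225 -220 40 0 0 -0.16" --pt "-270 -265 50 0 0 -0.19" --pt "-315 -310 60 0 0 -0.22" --pt "-360 -354 65 0 0 -0.25" --pt "-405 -398 70 0 0 -0.28" --pt "-450 -443 75 0 0 -0.32" --pt "-485.4 -477.9 79.7 -0.002 0 -0.343" --pt "-485.4 -477.9 79.7 -0.002 0 -0.343" --jaw 1

```text
clock: 1.6
position: [514.8, 38.2, 138.1]
ee_rot: [-0.123, 3.139, -0.003]
force: [-0.5, 0.1, -0.5]
gripper_width: 0.3
grip_force: 0.0
```

Run:
```python
from h import *
c=robot.calibration('wrist');im,d=robot.capture('wrist');cv2.imwrite('pics/w1.png',im);np.save('w1.npy',d)
print(c,robot.state()['position'].round(1),robot.state()['force'])
shift(CAP['L']+[0,0,67])
V,U=np.mgrid[:400,:640].astype(float);P=world(U,V,d,c)
m=(P[...,2]>62)&(P[...,2]<82)&(d>0)
k,l,st,ce=cv2.connectedComponentsWithStats(m.astype(np.uint8))
for i in range(1,k):
    if st[i,4]>200:
        q=P[l==i];print(st[i],ce[i].round(1),np.median(q,0).round(1),((q.max(0)+q.min(0))/2).round(1),np.ptp(q,axis=0).round(0))
```

```text
{'fx': 351.28448780503754, 'fy': 351.28448780503754, 'cx': 316.80217979459684, 'cy': 197.8556510259747, 'eye': array([440.51884701,  31.85756126, 304.98011551]), 'orientation': array([-0.21123646, -0.22541137,  1.63865969])} [513.4  42.2 138.3] [-0.48178928  0.83289146  0.25103055]
shift [ 0.1  2.8 -1.7] turn [ 0.001  -0.0008 -0.0062] tool axes [[-0.996, -0.084, -0.001], [-0.084, 0.996, 0.001], [0.001, 0.001, -1.0]]
[ 290  177   66   61 3135] [322.4 207.4] [512.7  40.9  72.8] [513.2  41.4  69.9] [42. 46. 11.]
[ 111  179   69   64 3424] [145.1 210.6] [524.6 -81.6  72.8] [526.1 -82.8  69.5] [45. 46. 11.]
[ 530  191   73   65 3596] [566. 223.] [512.5 217.5  65.7] [513.4 218.8  65. ] [49. 50.  6.]
[  0 199   8  36 206] [  2.8 217.2] [ 539.6 -185.8   67.3] [ 540.5 -187.4   67.7] [27.  8.  8.]
[138 275  40  18 685] [157.6 283.5] [583.2 -77.4  68.7] [583.8 -77.7  68. ] [16. 29.  5.]
```

View pics/w1.png

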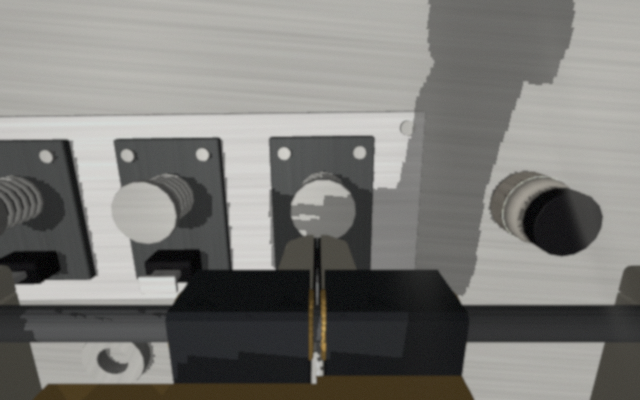

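The wrist view shows the closed fingertips just over the left cap (322,207). The middle cap is at (145,211) and the jar at (566,223). The estimates agree to about 3 mm, so I'll press the left cap.

Emit:
move_arm --pt "0 0 20 0 0 0" --pt "0 0 40 0 0 0" --pt "0 0 55 0 0 0" --pt "0 0 63 0 0 0" --pt "0 0 68 0 0 0" --pt "0 0 73 0 0 0" --pt "0 0 76 0 0 0" --pt "0 0 76 0 0 0" --pt "0 0 76 0 0 0" --pt "0 0 76 0 0 0" --pt "0 0 76 0 0 0"

```text
clock: 3.02
position: [513.2, 45.5, 63.1]
ee_rot: [-0.142, 3.138, 0.003]
force: [-2.0, 1.9, 3.0]
gripper_width: 0.0
grip_force: 1.6
```

```bash
cat > f.py <<'E'
from h import *
F=[]
for i in range(4):
    robot.capture('top');F.append(robot.state()['force'])
print(np.mean(F,0).round(2),np.std(F,0).round(2),robot.state()['position'].round(1),robot.state()['clock'])
E
python3 f.py
```

```text
[-0.95  2.11  3.4 ] [0.32 0.39 0.46] [513.2  45.5  63. ] 3.225
```

Emit:
move_arm --pt "0 0 2 0 0 0" --pt "0 0 2 0 0 0" --pt "0 0 2 0 0 0" --pt "0 0 2 0 0 0"

```text
clock: 3.72
position: [513.3, 45.4, 61.0]
ee_rot: [-0.142, 3.138, 0.003]
force: [-0.4, 2.5, 3.9]
gripper_width: 0.2
grip_force: 1.9
```

```bash
python3 f.py
```

```text
[-0.99  1.94  3.88] [0.26 0.53 0.53] [513.2  45.4  61. ] 3.925
```

Emit:
move_arm --pt "0 0 -15 0 0 0" --pt "0 0 -35 0 0 0" --pt "0 -30 -45 0 0 0" --pt "0 -75 -45 0 0 0" --pt "0 -110 -45 0 0 0" --pt "0 -125 -45 0 0 0" --pt "0 -125 -45 0 0 0" --pt "0 -125 -45 0 0 0" --pt "0 -125 -45 0 0 0"

```text
clock: 5.05
position: [524.2, -77.3, 105.7]
ee_rot: [0.146, -3.138, -0.005]
force: [-0.6, -0.1, 0.7]
gripper_width: 0.5
grip_force: 0.0
```

```bash
python3 f.py; python3 -c "
from h import *
shift(CAP['M']+[0,0,30])"
```

```text
[ 0.58 -0.28 -0.27] [0.42 0.21 0.37] [524.3 -78.5 105.7] 5.25
shift [-0.  -1.   2.7] turn [0.0021 0.0002 0.0013] tool axes [[-0.996, -0.091, 0.0], [-0.091, 0.996, 0.002], [-0.0, 0.002, -1.0]]
```

Emit:
move_arm --pt "0 0 15 0 0 0" --pt "0 0 28 0 0 0" --pt "0 0 33 0 0 0" --pt "0 0 38 0 0 0" --pt "0 0 42 0 0 0" --pt "0 0 45 0 0 0" --pt "0 0 45 0 0 0" --pt "0 0 45 0 0 0" --pt "0 0 45 0 0 0"

```text
clock: 6.38
position: [523.1, -79.0, 62.0]
ee_rot: [0.141, -3.137, -0.003]
force: [-6.0, 0.7, 13.7]
gripper_width: 0.4
grip_force: 6.1
```

```bash
python3 f.py
```

```text
[-5.06  0.67 12.28] [0.17 0.57 0.39] [523.1 -79.   62. ] 6.575
```

Emit:
move_arm --pt "0 0 -15 0 0 0" --pt "0 0 -35 0 0 0" --pt "0 -30 -45 0 0 0" --pt "0 -75 -45 0 0 0" --pt "0 -110 -45 0 0 0" --pt "0 -125 -45 0 0 0" --pt "0 -125 -45 0 0 0" --pt "0 -125 -45 0 0 0" --pt "0 -125 -45 0 0 0"

```text
clock: 7.7
position: [535.8, -201.6, 105.5]
ee_rot: [-0.146, 3.138, 0.005]
force: [-0.0, 1.1, 0.3]
gripper_width: 0.7
grip_force: 0.0
```

```bash
python3 f.py; python3 -c "
from h import *
shift(CAP['R']+[0,0,30])"
```

```text
[ 0.05  0.18 -0.58] [0.4  0.58 0.52] [ 535.7 -203.   105.5] 7.9
shift [ 0.  -0.5  2.5] turn [0.0021 0.0003 0.0012] tool axes [[-0.996, -0.091, 0.0], [-0.091, 0.996, 0.002], [-0.0, 0.002, -1.0]]
```

Middle is the stiffest, at about 12.3 N. Next is the right cap.

Emit:
move_arm --pt "0 0 15 0 0 0" --pt "0 0 28 0 0 0" --pt "0 0 33 0 0 0" --pt "0 0 38 0 0 0" --pt "0 0 42 0 0 0" --pt "0 0 45 0 0 0" --pt "0 0 45 0 0 0" --pt "0 0 45 0 0 0" --pt "0 0 45 0 0 0"

```text
clock: 9.02
position: [534.5, -203.3, 61.2]
ee_rot: [0.141, -3.137, -0.004]
force: [-4.0, 1.3, 7.3]
gripper_width: 0.7
grip_force: 3.8
```

```bash
python3 f.py
```

```text
[-4.39  1.5   7.64] [0.43 0.69 0.5 ] [ 534.4 -203.3   61.2] 9.225
```

Emit:
move_arm --pt "0 0 -20 0 0 0" --pt "0 0 -40 0 0 0" --pt "0 0 -65 0 0 0" --pt "0 0 -85 0 0 0" --pt "0 0 -85 0 0 0" --pt "0 0 -85 0 0 0"

```text
clock: 9.98
position: [535.2, -203.7, 144.7]
ee_rot: [0.142, -3.138, -0.003]
force: [-1.8, 0.2, -0.2]
gripper_width: 0.3
grip_force: 0.0
```

```bash
python3 f.py; python3 -c "
from h import *
shift(CAP['L']+58*X+[0,0,67])"
```

```text
[ 0.04  0.01 -0.21] [0.4  0.42 0.26] [ 535.1 -203.6  144.5] 10.175
shift [-58.4 249.5   5.1] turn [ 0.0026 -0.0011  0.0002] tool axes [[-0.996, -0.09, -0.001], [-0.09, 0.996, 0.003], [0.001, 0.003, -1.0]]
```

The readings were left 3.9 N, middle 12.3 N and right 7.6 N, so left is the softest. I'll go above its tag.

Emit:
move_arm --pt "-15 50 0 0 0 0" --pt "-25 100 0 0 0 0" --pt "-38 150 0 0 0 0" --pt "-50 200 0 0 0 0" --pt "-58 240 10 0 0 0" --pt "-58 250 30 0 0 0" --pt "-58 250 45 0 0 0" --pt "-58 250 45 0 0 0" --pt "-58 250 45 0 0 0" --pt "-58 250 45 0 0 0" --pt "-58 250 45 0 0 0"

```text
clock: 11.55
position: [571.2, 50.1, 101.5]
ee_rot: [-0.141, 3.137, 0.003]
force: [0.1, -0.7, 0.1]
gripper_width: 0.6
grip_force: 0.0
```

```bash
python3 f.py; python3 -c "
from h import *
shift(CAP['L']+58*X+[0,0,27])
im,d=robot.capture('side')
cv2.imwrite('pics/s2.png',cv2.resize(im[150:290,260:420],None,fx=4,fy=4,interpolation=2))
c=robot.calibration('wrist');im,d=robot.capture('wrist');cv2.imwrite('pics/w2.png',im)
"
```

```text
[ 0.1   0.25 -0.18] [0.54 0.31 0.59] [570.9  50.5 101.2] 11.75
shift [ 0.1 -0.3  1.2] turn [0.0019 0.0006 0.0001] tool axes [[-0.996, -0.09, 0.0], [-0.09, 0.996, 0.002], [-0.001, 0.002, -1.0]]
```

View pics/s2.png

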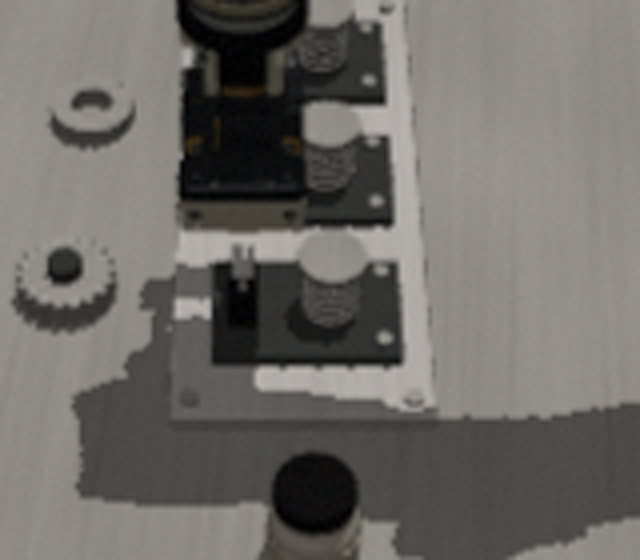

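View pics/w2.png

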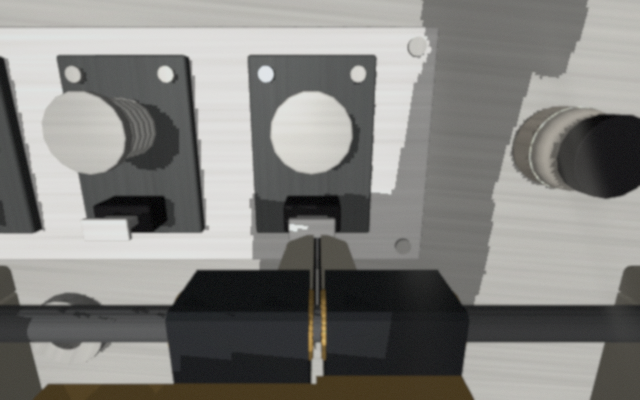

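The wrist view shows the fingertips centred on the left tag at (312,227). In the side crop the jaws stand directly above that tag at (243,260). Both are aligned, so I'll push it down.

Emit:
move_arm --pt "0 0 15 0 0 0" --pt "0 0 27 0 0 0" --pt "0 0 32 0 0 0" --pt "0 0 36 0 0 0" --pt "0 0 40 0 0 0" --pt "0 0 44 0 0 0" --pt "0 0 47 0 0 0" --pt "0 0 49 0 0 0" --pt "0 0 49.5 0 0 0" --pt "0 0 49.5 0 0 0" --pt "0 0 49.5 0 0 0"

```text
clock: 13.22
position: [570.7, 50.6, 52.2]
ee_rot: [-0.142, 3.138, 0.003]
force: [-3.6, -0.3, 7.4]
gripper_width: 0.6
grip_force: 3.5
```

```bash
python3 f.py
```

```text
[-3.16 -0.04  7.15] [0.51 0.19 0.46] [570.7  50.6  52.2] 13.425
```

The force is 7 N, above the 3 N friction, at z 52 mm, so the tag has bottomed out. Now I'll retreat upward and check.

Emit:
move_arm --pt "0 0 -20 0 0 0" --pt "0 0 -60 0 0 0" --pt "0 0 -100 0 0 0" --pt "30 0 -140 0 0 0" --pt "60 0 -160 0 0 0" --pt "90 0 -160 0 0 0" --pt "90 0 -160 0 0 0" --pt "90 0 -160 0 0 0" --pt "90 0 -160 0 0 0" --pt "90 0 -160 0 0 0"

```text
clock: 14.68
position: [481.8, 42.3, 211.1]
ee_rot: [-0.142, 3.138, 0.003]
force: [-0.6, 0.3, 0.3]
gripper_width: 0.5
grip_force: 0.0
```

```bash
python3 f.py; python3 -c "
from h import *
c=robot.calibration('wrist');im,d=robot.capture('wrist');cv2.imwrite('pics/w3.png',im)
V,U=np.mgrid[:400,:640].astype(float);P=world(U,V,d,c)
for n in 'LMR':
    for t,h in((CAP[n],'cap'),(CAP[n]+58*X,'tag')):
        q=P[np.hypot(P[...,0]-t[0],P[...,1]-t[1])<5];print(n,h,len(q),np.percentile(q[:,2],[10,50,90]).round(1) if len(q) else '')
"
```

```text
[ 0.01 -0.2   0.16] [0.53 0.47 0.55] [481.3  42.2 211.3] 14.875
L cap 87 [72.1 72.9 73.8]
L tag 0 
M cap 88 [72.1 73.  73.8]
M tag 128 [48.7 67.6 69.6]
R cap 91 [72.  73.  73.8]
R tag 137 [48.8 67.8 69.3]
```

View pics/w3.png

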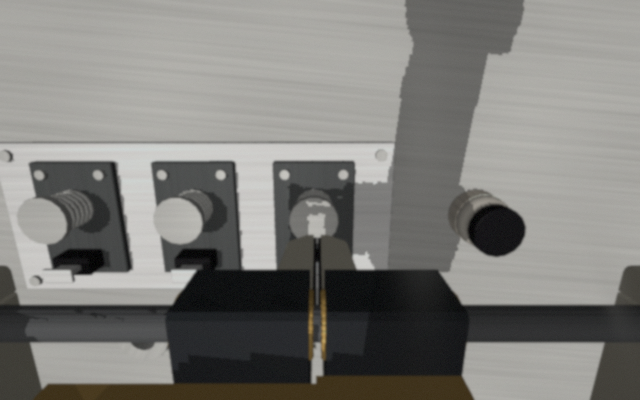

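The caps are up again and the middle and right tags are still up. The gripper hides the left tag, near (315,265), so I'll measure that one from the side camera.

```bash
python3 -c "
from h import *
V,U=np.mgrid[:400,:640].astype(float)
for cam in('side','top'):
    c=robot.calibration(cam);im,d=robot.capture(cam);P=world(U,V,d,c)
    if cam=='side': cv2.imwrite('pics/s3.png',cv2.resize(im[150:290,260:420],None,fx=4,fy=4,interpolation=2))
    for n in 'LMR':
        t=CAP[n]+58*X
        q=P[np.hypot(P[...,0]-t[0],P[...,1]-t[1])<7];print(cam,n,len(q),np.sort(q[:,2]).round(1))
"
```

```text
side L 15 [49.1 49.4 51.1 51.2 51.5 51.5 52.1 52.1 52.9 52.9 53.8 54.  54.  55.1
 55.8]
side M 23 [46.2 47.6 48.  48.1 48.4 49.1 50.7 51.9 52.  52.2 52.8 65.1 66.1 66.2
 66.7 66.9 67.5 68.3 68.3 68.8 69.1 69.3 73.3]
side R 24 [45.6 45.9 47.8 48.  48.  48.5 49.  49.1 49.2 50.  50.5 64.7 65.8 66.6
 67.2 67.3 68.2 68.6 69.  69.6 69.7 70.6 71.1 71.9]
top L 18 [50.3 50.3 51.2 51.6 51.6 52.  52.5 52.7 52.7 53.4 53.5 53.8 54.1 54.2
 54.8 55.3 55.5 57.1]
top M 18 [53.  53.3 66.7 67.1 68.4 68.6 69.7 70.  70.9 71.2 71.3 71.5 71.9 72.5
 72.7 73.2 73.4 75.7]
top R 18 [47.6 48.9 51.7 66.3 67.4 67.7 67.9 68.2 68.4 69.1 69.5 69.5 70.  70.9
 71.8 72.2 72.7 73.3]
```

View pics/s3.png

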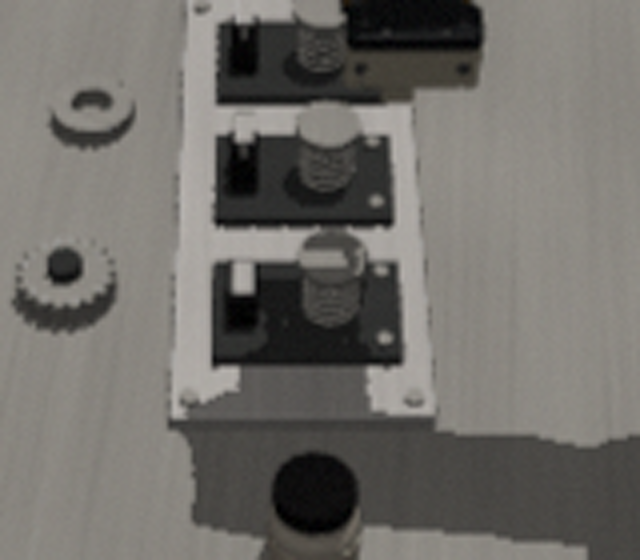

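The side crop shows the left tag flush on its holder at (243,278), about 52 mm high. The other tags and all the caps are up, and the gripper is clear.

```bash
python3 -c "
from rig import robot
print(robot.hand_in())"
```

```text
the job is handed in; nothing more can be done
None
```

I pressed all three caps left to right and found the left mount softest (about 3.9 N, against 12.3 N middle and 7.6 N right); its tag is fully down at about 52 mm, the other two tags and all caps are up, the arm is clear, and the job is handed in (no verdict returned).

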